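Find the full bath-salt tin by its weight

TASK

The three closed bath-salt tins in the wooden box look alike, but one is fuller than the others. Fold the box's lid up until it stands straight upright and leave it so, lift the tins to feel which is the heaviest, and finish with the gripper still holding the heaviest one up, upright and still, its base at least 5 cm above the rim of the box. The other two tins stay or go back standing upright in the box, and everything else stays where it is, nothing tipped over.

Things in the scene. Friction and masses are not known exactly. Their poses are not given: they have to be found in the camera images.
- box: open wooden box fixed to the counter, outer size 176 (x, depth) x 376 (y, width) x 98 mm (z), walls and floor 8 mm thick; origin at the centre of its underside on the counter; its front (-x) faces the robot, turned up to 15 degrees. The three tins stand in a row along its y axis, about 115 mm apart (100 mm at the least), near the middle of its depth
- lid (a joint): hinge of the box's lid, in rad: 0 = lying shut on the box, 1.57 = standing straight upright on the box's far side, end stop 1.95. It starts ajar. The hinge is stiff: the lid stays at any angle it is left at and takes about 3 to 5 N at the tongue to move
- lid_hinge (a point): middle of the hinge line, on top of the box's far (+x) wall; its y axis is the hinge line; the lid's underside starts there
- lid_tongue (a point): grip point in the dark tongue at the middle of the lid's free edge. Lid: 176 mm from hinge to edge, 376 wide, 8 thick. Tongue: sticks out 45 mm further, 24 mm wide (along the hinge line), 8 thick. The point is 28 mm beyond the edge, 204 mm from the hinge, in mid-thickness; its frame turns with the lid: y along the hinge line, -x outward. Pinched across its width, the tongue pivots between the pads
- tin_a_center (a point): centre (half-way up) of one of three closed round metal tins that look exactly alike: 60 mm diameter, 85 mm tall, standing upright on the box's floor (8 mm above the counter), z up. Hidden contents: each tin weighs 0.13 to 0.48 kg, and the heaviest at least 90 g more than either of the others; which place it stands in changes from run to run
- tin_b_center (a point): centre (half-way up) of one of three closed round metal tins that look exactly alike: 60 mm diameter, 85 mm tall, standing upright on the box's floor (8 mm above the counter), z up. Hidden contents: each tin weighs 0.13 to 0.48 kg, and the heaviest at least 90 g more than either of the others; which place it stands in changes from run to run
- tin_c_center (a point): centre (half-way up) of one of three closed round metal tins that look exactly alike: 60 mm diameter, 85 mm tall, standing upright on the box's floor (8 mm above the counter), z up. Hidden contents: each tin weighs 0.13 to 0.48 kg, and the heaviest at least 90 g more than either of the others; which place it stands in changes from run to run
- nail_brush: wooden nail brush, 26 x 75 x 20 mm, lying inside the box in front of the tins (towards the robot); not part of the job; origin at the centre of its underside
- lotion_bottle: amber pump bottle, 60 mm wide, 190 mm tall, standing on the counter to the right of the box; not part of the job; origin at the centre of its underside
- tube_short: white tube on its black cap, 46 mm wide, 109 mm tall, standing to the left of the box; not part of the job; origin at the centre of its underside
- cream_jar: glass jar with white cap, 64 mm wide, 50 mm tall, standing to the right of the box; not part of the job; origin at the centre of its underside
- soap: white bar of soap, 55 x 85 x 25 mm, lying beside the box on its left; not part of the job; origin at the centre of its underside
There are look-alikes about, which are no part of the job. What is shaped like the lotion_bottle but blue is not meant.

How it is judged:
By the outcome, as a careful person would: the job done as asked, in the order asked, and still so for the second after the job is handed in, while the arm keeps its last pose, push and grip.
It also fails if it takes over 72 s, if anything falls off the work surface, if the arm or the gripper's body presses on something with over 40 N, if the wrist force passes 120 N, or if a joint passes its speed limit or range.

ROBOT

A 6-joint arm with a two-finger parallel gripper is mounted at the origin on the work surface. World frame = base frame: x ahead of the robot, y to its left, z up, the work surface at z = 0. Lengths are in mm, angles in rad, forces in N, time in s.
With the tool pointing down it reaches from about 275 to 750 mm from the base axis. Payload 10.2 kg.
Tool frame: the origin (TCP) lies on the front face of the gripper's body, between the roots of the fingers; the fingertips stand 73 mm ahead of it and the grasp point (between the pads) lies 54 mm ahead of it; z points along the fingers, y is the line along which they close (so a half turn about z gives the same grasp; the last joint's range is limited). The gripper opens to 85 mm and grips with 20 to 120 N. Pads are 22 mm wide; open, the fingers measure 114 mm over their backs; the gripper's body (76 mm by 85 mm) begins 54 mm behind the grasp point. The pads swing forward as they close: fully open they stand 13 mm farther back than shut.
Start: joints at [1.117, 0.313, 1.498, -0, 1.331, -0.223], TCP at [120.11, 511.082, 303.894] pointing down, gripper open.
Joint ranges: [-2.94, 2.94], [-0.97, 2.17], [0.19, 2.56], [-1.23, 4.37], [0.02, 3.11], [-2.88, 2.88]. Speed limits (rad/s): [2.39, 2.39, 3.01, 3.14, 3.14, 3.14].

INTERFACE

Orientations are given as a unit quaternion [w, x, y, z].
In Python, from rig import * gives the robot as it stands.
- The arm moves only by the tool step_arm, never from a script. Its argument "plan" is a list of rows, each an object with "offset": the shift along the tool's x, y, z in cm, a list of three; "rot": the turn, a rotation vector about the tool's x, y, z in degrees, a list of three; "gripper": the finger opening in cm, from 0 to 8.54. In form: [{"offset": [x, y, z], "rot": [wx, wy, wz], "gripper": gripper}, ...]. A call has 1 to 12 rows; each row is the pose to reach, as a shift and turn from the pose commanded when the call began, along the tool's axes at that moment; what a row does not reach only later rows make up. A row lasts 1/10 s, in which the tool goes at most 50 mm and 8.59 degrees, less where a joint would pass 70% of its speed; a pose out of reach is approached as far as the arm can. A call with a gripper value outside its range is refused whole. The fingers move at their own pace and stop on an object; "squeeze" is the grip in N (left out, the last holds). Time passes only in rows, so rows that repeat a pose let the fingers close. It gives the time, the measured TCP pose, the force, the opening and the grip force at its end, in the units of the state.
- sense(): the state, without advancing time (a new reading comes with each control period).
- capture(name): name is "scene" or "top"; returns a dict with "color" (480x640x3 uint8, red, green, blue), "depth" (480x640 float32, mm along the optical axis (not along the pixel's ray), 0 where there is no reading), "vertical_fov" (degrees; the focal length in pixels is half the picture's height over the tangent of half this angle, whatever the lens; pixels are square), "cx", "cy" (the principal point, pixels), "k1" (the pictures are not rectified: a ray, as slopes to the right and down, at radius r is drawn at 1 + k1 r^2 times it, then the intrinsics apply), "rvec" (rotation vector, rad) and "tvec" (3), from world to camera coordinates, as OpenCV has them. Camera axes: x right, y down, z forward; pixel columns grow to the right and rows downward; lengths in mm; the calibration is good to about 2 mm. A picture is of the moment at which its call begins.
- finish_job(): hands the job in; it is judged then, once.
The state is a dict: "time_s": time; "joints": joint angles; "dq": joint speeds; "tau": joint torques, N m; "eef_pos": TCP position; "ee_rot": TCP orientation; "force": force on the tool from outside, world axes, zero at the start; "wrist_torque": the same for the moment, N m; "grip_width": opening from 0.0 (shut) to 1.0 (fully open); "grip_force": force on a finger pad.
Only numpy, scipy, OpenCV 4.12 (cv2) and the standard library are available. Lean on these libraries where they do the work, as an engineer would, in place of code of your own. Each camera call takes 0.05 s, during which the arm holds its last target. There are 200 camera calls.

## Working session

There is one attempt and no reset: what is moved stays moved. The work goes in short steps, Python scripts to look and compute and a tool call to move; the robot and the scene stay as the last step left them, time stands still between calls to the robot, and variables do not carry over. Pictures are saved under pics/ and viewed, at most 10 in all, crops included, and the job is handed in when it is done.

Besides the shell and the picture viewer there is one more tool, called after "Call:" as name(argument=value, ...), one argument or row to a line, values as JSON. step_arm: Moves the arm, as the interface text tells. Its arguments: {"type":"object","properties":{"plan":{"type":"array"},"squeeze":{"type":"number"}},"required":["plan"]}

```bash
ls; mkdir -p pics
cat > h.py <<'E'
from rig import *
import numpy as np, cv2
from scipy.spatial.transform import Rotation as R
def cloud(c):
    d=c["depth"]; H,W=d.shape; f=H/2/np.tan(np.radians(c["vertical_fov"]/2))
    K=np.array([[f,0,c["cx"]],[0,f,c["cy"]],[0,0,1.]])
    u,v=np.meshgrid(np.arange(W),np.arange(H))
    p=cv2.undistortPoints(np.stack([u,v],-1).reshape(-1,1,2).astype(float),K,np.array([c["k1"],0,0,0,0.])).reshape(H,W,2)
    P=np.dstack([p[...,0]*d,p[...,1]*d,d]).astype(float)
    Rm=cv2.Rodrigues(np.array(c["rvec"],float))[0]
    P=(P-np.array(c["tvec"],float).reshape(3))@Rm
    P[d==0]=np.nan
    return P
def pose():
    s=sense(); q=np.array(s["ee_rot"]); return s,np.array(s["eef_pos"]),R.from_quat(np.r_[q[1:],q[0]])
def rel(p,Rt=None):
    "offset cm, rot deg to reach world TCP p, rotation Rt"
    s,p0,R0=pose(); o=R0.inv().apply(np.array(p)-p0)/10
    r=(R0.inv()*Rt).as_rotvec(degrees=True) if Rt is not None else np.zeros(3)
    return o.round(2),r.round(1)
E
python3 - <<'E'
from h import *
s=sense(); print(s)
for n in("scene","top"):
    c=capture(n); np.savez(f"{n}0.npz",P=cloud(c),color=c["color"]); cv2.imwrite(f"pics/{n}0.png",c["color"][...,::-1])
    print(n,c["rvec"],c["tvec"],c["vertical_fov"],c["k1"])
E
```

```text
pics
{'time_s': 0.0, 'joints': array([ 1.11658862e+00,  3.13463961e-01,  1.49844085e+00,  1.69926932e-06,
        1.33096640e+00, -2.23394641e-01]), 'dq': array([ 5.36252593e-05, -3.67444470e-04,  3.85272456e-04,  6.75871605e-04,
        8.69543182e-04,  1.80042431e-03]), 'tau': array([ 1.23557766e-03, -4.12262893e+01, -2.59748483e+01, -1.58913313e-04,
        4.10965935e-03,  1.10784998e-05]), 'eef_pos': array([120.04102241, 510.92873819, 303.32644602]), 'ee_rot': array([-2.13246842e-04,  1.15150706e-01,  9.93347827e-01, -6.02663957e-04]), 'force': array([ 0.16458285, -0.39429836, -0.62698058]), 'wrist_torque': array([ 0.03511692, -0.01849243, -0.04519749]), 'grip_force': 0.0, 'grip_width': 1.0009256956420143}
scene [ 0.74029122  2.57600864 -1.16577125] [ 452.47075196 -117.69735892 1759.96706276] 44.596032207819654 -0.03922954113434772
top [ 2.25161264 -1.94185889  0.19924211] [ -71.57796597  545.3845799  1008.77693572] 53.75611128955355 -0.008354985518620935
```

View pics/scene0.png

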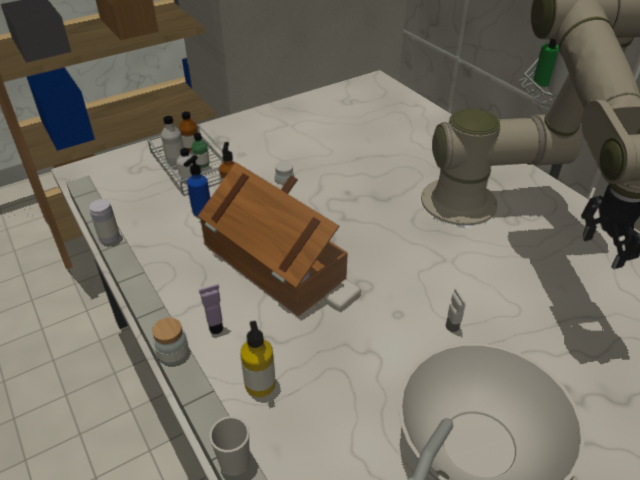

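View pics/top0.png

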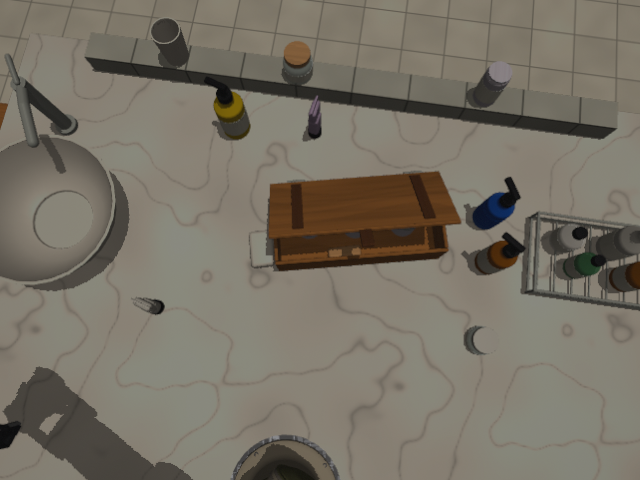

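The scene picture shows the lid ajar (corners about (235,168), (335,240) and (280,275)) with its dark tongue near (290,186). In the top picture the box spans (270,190)–(450,265), the amber bottle is at (495,257), the jar at (480,340), the soap at (262,250) and the tube at (148,305).

Run:
```python
from h import *
T=np.load("top0.npz");P=T["P"];C=T["color"]
S=np.load("scene0.npz")["P"]
def pr(n,P,pts):
    for u,v in pts: print(n,(u,v),P[v,u].round(0))
pr("t",P,[(275,187),(440,178),(272,230),(452,218),(357,205),(357,232),(360,238),(355,245),(280,265),(360,262),(445,255),(310,236),(400,232),(340,253),(495,262),(510,240),(480,340),(258,250),(155,306),(490,215)])
pr("s",S,[(292,184),(288,188),(270,220),(237,172),(330,238),(280,270),(207,215),(285,172),(228,158)])
# lid plane fit from top
m=np.zeros(P.shape[:2],bool); m[190:215,310:405]=1
Q=np.vstack([P[m], S[205:240,255:290].reshape(-1,3)]);Q=Q[~np.isnan(Q).any(1)]
for Q in (P[m],S[205:240,255:290].reshape(-1,3)):
    Q=Q[~np.isnan(Q).any(1)];c=Q.mean(0);n=np.linalg.svd(Q-c,full_matrices=False)[2][2];n*=np.sign(n[2]);print(c.round(1),n.round(4),"tilt",np.arccos(n[2]),"az",np.degrees(np.arctan2(n[1],n[0])))
```

```text
t (275, 187) [641. 118. 114.]
t (440, 178) [ 710. -234.  124.]
t (272, 230) [527.  97. 197.]
t (452, 218) [ 602. -249.  200.]
t (357, 205) [612. -62. 163.]
t (357, 232) [547. -68. 202.]
t (360, 238) [580. -86.   8.]
t (355, 245) [557. -75.  27.]
t (280, 265) [476.  81.  92.]
t (360, 262) [516. -91.  44.]
t (445, 255) [ 570. -290.   -1.]
t (310, 236) [560.  30.  39.]
t (400, 232) [ 598. -172.   47.]
t (340, 253) [534. -44.  26.]
t (495, 262) [ 546. -368.  113.]
t (510, 240) [ 577. -367.  193.]
t (480, 340) [ 384. -370.   51.]
t (258, 250) [513. 145.  24.]
t (155, 306) [351. 338.  67.]
t (490, 215) [ 651. -355.  101.]
s (292, 184) [530. -79. 221.]
s (288, 188) [542. -79. 213.]
s (270, 220) [614. -47. 164.]
s (237, 172) [ 607. -236.  194.]
s (330, 238) [538. 105. 182.]
s (280, 270) [656.  72. 113.]
s (207, 215) [ 716. -210.  113.]
s (285, 172) [ 395. -360.   42.]
s (228, 158) [ 572. -372.  150.]
[620.6 -61.4 157.5] [0.5746 0.1328 0.8076] tilt 0.6306830377361056 az 13.012931268596361
[612.  -41.5 160.8] [0.576  0.1195 0.8087] tilt 0.6288918327588588 az 11.716396365072894
```

Run:
```python
from h import *
a=cv2.imread("pics/top0.png")[160:280,240:470]; b=cv2.imread("pics/scene0.png")[140:320,190:370]
cv2.imwrite("pics/crop.png",np.vstack([cv2.resize(a,(640,334),interpolation=2), cv2.resize(b,(640,640))[:0]]))
cv2.imwrite("pics/crop2.png",np.vstack([cv2.resize(a,(575,300),interpolation=2),cv2.copyMakeBorder(cv2.resize(b,(300,300),interpolation=2),0,0,0,275,0)]))
```

```text
(no output)
```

View pics/crop2.png

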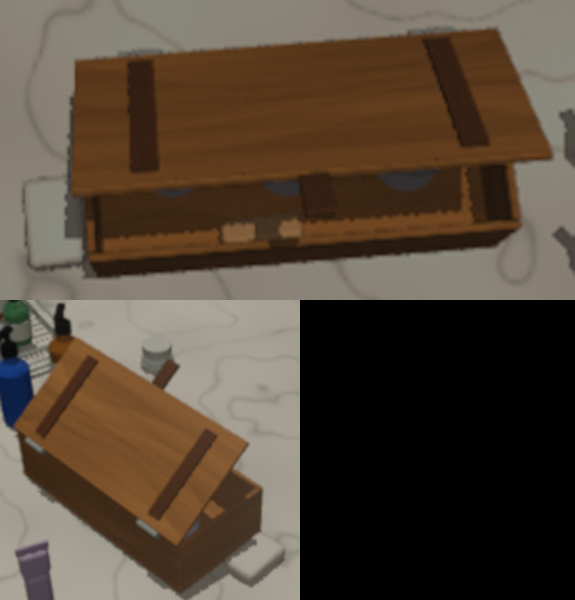

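The crop shows the tongue at about (367,238) in the top picture, with all three tin tops partly visible under the lid and the brush near (345,252). Next I'll get the lid geometry.

```bash
cat >> h.py <<'E'
def lidfit(pl_pts,P,box):
    pass
E
python3 - <<'E'
from h import *
A=np.load("top0.npz")["P"];B=np.load("scene0.npz")["P"]
print([ (v,A[v,367].round(0)) for v in range(230,246)])
for n,P,m in(("t",A,np.s_[192:215,310:405]),("s",B,np.s_[205:240,255:290])):
    Q=P[m].reshape(-1,3);Q=Q[~np.isnan(Q).any(1)];c=Q.mean(0);nn=np.linalg.svd(Q-c,full_matrices=False)[2][2];nn*=np.sign(nn[2])
    th=np.arccos(nn[2])
    ey=np.array([-nn[1],nn[0],0]);ey/=np.linalg.norm(ey);ex=np.cross(ey,nn) # ex up-lid? 
    F=P.reshape(-1,3);F=F[~np.isnan(F).any(1)];d=(F-c)@nn
    F=F[(abs(d)<4)&(np.linalg.norm(F-c,axis=1)<260)]
    u=(F-c)@ex;v=(F-c)@ey
    # main lid extents
    r=cv2.minAreaRect(np.c_[u,v][(u>np.percentile(u,1)-8)].astype(np.float32))
    print(n,"th",th,"yaw",np.degrees(np.arctan2(nn[1],nn[0])),"ex",ex.round(3),"u",np.percentile(u,[.1,.5,2,50,98,99.5,99.9]).round(0),"v",np.percentile(v,[.5,1,99,99.5]).round(0),r,len(u))
    for s in (-1,1): 
        k=(abs(v)<400)
    h=np.histogram(u,bins=np.arange(-150,150,6))[0];print(h)
    lo=u<u.min()+30; print("tongue v at min u:",v[lo].min(),v[lo].max(),u.min())
    hi=u>u.max()-30; print("tongue v at max u:",v[hi].min(),v[hi].max(),u.max(), F[hi].mean(0))
E
```

```text
[(230, array([551., -86., 211.])), (231, array([548., -86., 216.])), (232, array([547., -87., 213.])), (233, array([544., -87., 215.])), (234, array([540., -86., 223.])), (235, array([539., -87., 219.])), (236, array([537., -87., 221.])), (237, array([535., -87., 222.])), (238, array([531., -87., 228.])), (239, array([530., -88., 225.])), (240, array([527., -88., 229.])), (241, array([526., -88., 228.])), (242, array([523., -88., 233.])), (243, array([521., -88., 232.])), (244, array([519., -88., 234.])), (245, array([517., -88., 234.]))]
t th 0.6317213401984306 yaw 13.029360405371689 ex [ 0.786  0.182 -0.591] u [-128. -122.  -90.  -10.   89.   95.   99.] v [-191. -190.  178.  180.] ((69.93353271484375, -6.1622161865234375), (376.25079345703125, 379.32171630859375), 89.89679718017578) 9451
[  0   0   0  27  27  29  26  29  26  26  90 514 394 382 381 343 354 345
 339 329 325 309 302 328 294 305 294 298 279 281 292 274 264 278 255 260
 263 250 239 267  92  38   0   0   0   0   0   0   0]
tongue v at min u: -17.68971682796581 6.590633022384996 -130.66455067236748
tongue v at max u: -24.74006145594403 -2.4752372494771944 259.6013415645068 [820.48571662 -26.32276484   5.34841717]
s th 0.6288918327588588 yaw 11.716396365072894 ex [ 0.792  0.164 -0.588] u [-121. -111.  -81.    7.   94.  100.  107.] v [-212. -209.  159.  161.] ((-0.6231231689453125, -27.912445068359375), (211.0038299560547, 382.3990783691406), 1.7021541595458984) 7150
[  0   0   0   0   9  15  18  21  14  17  20  96 229 251 244 223 242 235
 231 236 246 231 243 225 245 233 234 242 239 237 242 238 240 226 228 246
 234 233 233 247 211  73  20   3   0   0   0   0   0]
tongue v at min u: -41.24099398835698 -12.513333402989353 -122.78322984714504
tongue v at max u: -214.38573078693716 164.85228672895062 108.73003964090638 [687.01253412 -49.34251959 108.70613324]
```

```bash
cat > geo.py <<'E'
from h import *
yaw=np.radians(12.6); bx=np.array([np.cos(yaw),np.sin(yaw),0]); by=np.array([-bx[1],bx[0],0]); ez=np.array([0,0,1.])
H=np.array([687.4,-51.5,98.])
def down(tilt=0): # tilt deg: tool z leans toward +bx
    t=np.radians(tilt); z=-ez*np.cos(t)+bx*np.sin(t); return R.from_matrix(np.c_[np.cross(by,z),by,z])
def tongue(th): return H+204*(-np.cos(th)*bx+np.sin(th)*ez)+4*(np.sin(th)*bx+np.cos(th)*ez)
def tcp(p,tilt=0,g=54): return np.array(p)-g*down(tilt).as_matrix()[:,2]
E
python3 - <<'E'
from geo import *
print(tongue(.63), rel(tcp(tongue(.63)+[0,0,60]),down()), rel(tcp(tongue(.63)),down()))
E
```

```text
[528.83203673 -86.94413913 221.41764065] (array([-53.47, -48.86,  -3.16]), array([ -0.1,  -0. , -25.8])) (array([-53.47, -48.85,   2.84]), array([ -0.1,  -0. , -25.8]))
```

Call:
step_arm(
  plan=[
    {"offset":[-53.5,-48.9,-3.2],"rot":[0,0,-25.8],"gripper":5},
    {"offset":[-53.5,-48.9,-3.2],"rot":[0,0,-25.8],"gripper":5},
    {"offset":[-53.5,-48.9,-3.2],"rot":[0,0,-25.8],"gripper":5},
    {"offset":[-53.5,-48.9,-3.2],"rot":[0,0,-25.8],"gripper":5},
    {"offset":[-53.5,-48.9,-3.2],"rot":[0,0,-25.8],"gripper":5},
    {"offset":[-53.5,-48.9,-3.2],"rot":[0,0,-25.8],"gripper":5},
    {"offset":[-53.5,-48.9,-3.2],"rot":[0,0,-25.8],"gripper":5},
    {"offset":[-53.5,-48.9,-3.2],"rot":[0,0,-25.8],"gripper":5},
    {"offset":[-53.5,-48.9,-3.2],"rot":[0,0,-25.8],"gripper":5},
    {"offset":[-53.5,-48.9,-3.2],"rot":[0,0,-25.8],"gripper":5},
    {"offset":[-53.5,-48.9,-3.2],"rot":[0,0,-25.8],"gripper":5},
    {"offset":[-53.5,-48.9,-3.2],"rot":[0,0,-25.8],"gripper":5},
  ],
)

```text
time_s: 1.3
eef_pos: [449.5, 28.3, 329.6]
ee_rot: [-0.0, -0.109, 0.994, 0.0]
force: [1.2, 1.3, -0.1]
grip_width: 0.587
grip_force: 0.0
```

Run:
```python
from geo import *
s,p,r=pose(); print(s["time_s"],p,s["joints"]); print(rel(tcp(tongue(.63)+[0,0,60]),down()), rel(tcp(tongue(.63)),down()))
```

```text
1.3 [449.53869341  28.34420188 329.6244313 ] [-1.98240576e-01  1.27095130e-01  1.66246071e+00  1.30749666e-04
  1.35227078e+00 -1.98807162e+00]
(array([ -5.24, -12.98,  -0.58]), array([ 0. , -0. , -0.1])) (array([ -5.24, -12.98,   5.42]), array([ 0. , -0. , -0.1]))
```

Call:
step_arm(
  plan=[
    {"offset":[-4.6,-11.5,-0.6],"rot":[0,0,0],"gripper":5},
    {"offset":[-4.6,-11.5,-0.6],"rot":[0,0,0],"gripper":5},
    {"offset":[-4.6,-11.5,-0.6],"rot":[0,0,0],"gripper":5},
    {"offset":[-4.6,-11.5,-0.6],"rot":[0,0,0],"gripper":5},
    {"offset":[-4.6,-11.5,-0.6],"rot":[0,0,0],"gripper":5},
    {"offset":[-4.6,-11.5,-0.6],"rot":[0,0,0],"gripper":5},
  ],
)

```text
time_s: 1.9
eef_pos: [518.3, -70.9, 335.7]
ee_rot: [-0.0, -0.11, 0.994, 0.0]
force: [-0.6, 0.7, 0.3]
grip_width: 0.587
grip_force: 0.0
```

Run:
```python
from geo import *
s,p,r=pose(); print(s["time_s"],p,s["joints"],s["dq"].round(3)); print(rel(tcp(tongue(.63)+[0,0,60]),down()), rel(tcp(tongue(.63)),down()))
c=capture("top"); cv2.imwrite("pics/t1.png",cv2.resize(c["color"][130:310,220:500,::-1],None,fx=2,fy=2))
```

```text
1.9 [518.34314094 -70.85537497 335.66358446] [-3.60081175e-01  2.87512964e-01  1.44843863e+00  1.49908351e-04
  1.40602762e+00 -2.15137003e+00] [ 0.007 -0.006  0.    -0.001 -0.    -0.003]
(array([-0.67, -1.8 ,  0.02]), array([ 0., -0.,  0.])) (array([-0.67, -1.8 ,  6.02]), array([ 0., -0.,  0.]))
```

View pics/t1.png

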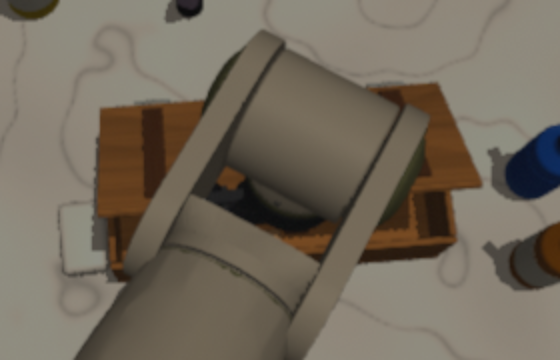

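The arm hides the tongue in the top view. The remaining offset is known, so I'll line up, descend and pinch.

Call:
step_arm(
  plan=[
    {"offset":[-0.7,-1.8,0],"rot":[0,0,0],"gripper":5},
    {"offset":[-0.7,-1.8,0],"rot":[0,0,0],"gripper":5},
    {"offset":[-0.7,-1.8,2],"rot":[0,0,0],"gripper":5},
    {"offset":[-0.7,-1.8,4],"rot":[0,0,0],"gripper":5},
    {"offset":[-0.7,-1.8,6],"rot":[0,0,0],"gripper":5},
    {"offset":[-0.7,-1.8,6],"rot":[0,0,0],"gripper":5},
    {"offset":[-0.7,-1.8,6],"rot":[0,0,0],"gripper":1.5},
    {"offset":[-0.7,-1.8,6],"rot":[0,0,0],"gripper":1.5},
    {"offset":[-0.7,-1.8,6],"rot":[0,0,0],"gripper":1.5},
    {"offset":[-0.7,-1.8,6],"rot":[0,0,0],"gripper":1.5},
    {"offset":[-0.7,-1.8,6],"rot":[0,0,0],"gripper":1.5},
  ],
  squeeze=30,
)

```text
time_s: 3.05
eef_pos: [529.4, -87.4, 276.6]
ee_rot: [0.0, -0.11, 0.994, 0.0]
force: [-4.2, 4.6, 4.9]
grip_width: 0.277
grip_force: 32.0
```

Run:
```python
from geo import *
s,p,r=pose(); print(s)
for th in np.arange(.63,1.58,.1).tolist()+[1.57]: print(round(th,2),rel(p+tongue(th)-tongue(.63))[0])
c=capture("scene"); cv2.imwrite("pics/s1.png",cv2.resize(c["color"][110:310,180:380,::-1],None,fx=2.5,fy=2.5))
```

```text
{'time_s': 3.05, 'joints': array([-3.82251398e-01,  3.60214989e-01,  1.50511003e+00,  5.98756963e-04,
        1.27626423e+00, -2.17319803e+00]), 'dq': array([ 1.04386650e-03, -9.36736841e-04, -5.58815104e-04,  3.72752201e-04,
        9.30137151e-04, -9.23252516e-05]), 'tau': array([ -2.01112233, -40.37102222, -25.89023888,  -0.55159187,
        -1.24352083,   0.16039583]), 'eef_pos': array([529.38273119, -87.36598935, 276.62144577]), 'ee_rot': array([ 1.36913975e-04, -1.09766611e-01,  9.93957348e-01,  2.51658790e-04]), 'force': array([-4.18937058,  4.64801418,  4.94360404]), 'wrist_torque': array([0.6671039 , 0.56977045, 0.16379099]), 'grip_force': 32.02439457178116, 'grip_width': 0.2769677593007338}
0.63 [-0.  0.  0.]
0.73 [-1.31  0.   -1.56]
0.83 [-2.78  0.   -2.98]
0.93 [-4.37  0.   -4.25]
1.03 [-6.09  0.   -5.35]
1.13 [-7.91  0.   -6.28]
1.23 [-9.81  0.   -7.02]
1.33 [-11.77   0.    -7.56]
1.43 [-13.78   0.    -7.91]
1.53 [-15.82   0.    -8.05]
1.57 [-16.63   0.    -8.05]
```

View pics/s1.png

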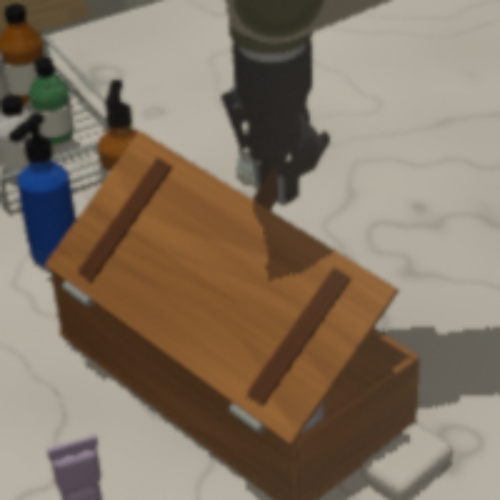

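The pads are closed on the tongue (crop about (265,185)) at an opening of 23.6 mm. Now I'll lift the lid along its arc.

Call:
step_arm(
  plan=[
    {"offset":[-0.6,0,-0.8],"rot":[0,0,0],"gripper":1.5},
    {"offset":[-1.3,0,-1.56],"rot":[0,0,0],"gripper":1.5},
    {"offset":[-2.8,0,-3],"rot":[0,0,0],"gripper":1.5},
    {"offset":[-4.4,0,-4.25],"rot":[0,0,0],"gripper":1.5},
    {"offset":[-6.1,0,-5.35],"rot":[0,0,0],"gripper":1.5},
    {"offset":[-7.9,0,-6.3],"rot":[0,0,0],"gripper":1.5},
    {"offset":[-9.8,0,-7.0],"rot":[0,0,0],"gripper":1.5},
    {"offset":[-11.8,0,-7.55],"rot":[0,0,0],"gripper":1.5},
    {"offset":[-13.0,0,-7.8],"rot":[0,0,0],"gripper":1.5},
    {"offset":[-13.8,0,-7.9],"rot":[0,0,0],"gripper":1.5},
    {"offset":[-13.8,0,-7.9],"rot":[0,0,0],"gripper":1.5},
  ],
)

```text
time_s: 4.2
eef_pos: [664.8, -56.2, 355.1]
ee_rot: [0.0, -0.11, 0.994, 0.001]
force: [-1.5, 7.3, 0.9]
grip_width: 0.275
grip_force: 35.2
```

```bash
cat >> geo.py <<'E'
def lid():
    c=capture("scene");P=cloud(c).reshape(-1,3);P=P[~np.isnan(P).any(1)]
    q=P-H; x=q@bx;y=q@by;z=q[:,2]
    k=(np.hypot(x,z)>35)&(np.hypot(x,z)<165)&(z>30)&(abs(y)>75)&(abs(y)<175)&(x>-160)&(x<60)
    x,z=x[k],z[k]
    # outer face line fit: (x,z) direction
    A=np.c_[x,z]; 
    for _ in range(4):
        c0=np.median(A,0) if _==0 else A.mean(0); d=np.linalg.svd(A-A.mean(0),full_matrices=False)[2][0]; n=np.array([-d[1],d[0]]); e=(A-A.mean(0))@n; A=A[abs(e)<max(4,2*e.std())]
    d=d*np.sign(d[1]); return np.arctan2(d[1],-d[0]),len(A),A.mean(0)
E
python3 - <<'E'
from geo import *
s,p,r=pose(); print(s["time_s"],p,s["joints"],s["force"],s["grip_width"]); print(lid())
q=p+[0,0,-54]-H; print(np.arctan2(q[2],-(q@bx))+np.arctan(4/204), np.hypot(q[2],q@bx))
E
```

```text
4.2 [664.77712531 -56.17721365 355.13736939] [-2.60065718e-01  6.28384114e-01  8.91006352e-01  1.94758610e-03
  1.62281911e+00 -2.05196570e+00] [-1.50721982  7.32966702  0.91215456] 0.2750462941989188
(np.float64(1.3966850414566803), 2378, array([ -7.04026331, 101.3948822 ]))
1.477179947869269 204.44638512826893
```

Call:
step_arm(
  plan=[
    {"offset":[-0.8,0,-0.1],"rot":[0,0,0],"gripper":1.5},
    {"offset":[-1.8,0,-0.15],"rot":[0,0,0],"gripper":1.5},
    {"offset":[-2.8,0,-0.15],"rot":[0,0,0],"gripper":1.5},
    {"offset":[-2.8,0,-0.15],"rot":[0,0,0],"gripper":1.5},
    {"offset":[-2.8,0,-0.15],"rot":[0,0,0],"gripper":1.5},
  ],
)

```text
time_s: 4.75
eef_pos: [691.7, -50.0, 356.7]
ee_rot: [0.0, -0.11, 0.994, 0.001]
force: [-1.4, 7.3, -0.4]
grip_width: 0.273
grip_force: 36.1
```

Run:
```python
from geo import *
s,p,r=pose(); print(s["time_s"],p,s["force"],s["grip_width"]); print(lid())
q=p+[0,0,-54]-H; print(np.arctan2(q[2],-(q@bx))-np.arctan(4/204), np.hypot(q[2],q@bx))
for y0,y1 in((-175,-75),(75,175)):
    for nme in("scene","top"):
        P=cloud(capture(nme)).reshape(-1,3);P=P[~np.isnan(P).any(1)]-H
        x,y,z=P@bx,P@by,P[:,2]
        for z0 in(30,60,90,120,150): 
            k=(abs(x)<40)&(y>y0)&(y<y1)&(abs(z-z0)<8); print(nme,y0,z0,k.sum(),np.percentile(x[k],[10,50,90]).round(1) if k.sum() else "")
```

```text
4.75 [691.73795412 -49.9853682  356.70385527] [-1.44893124  7.27759305 -0.44778645] 0.2731757513462923
(np.float64(1.5307444440277869), 2090, array([  6.17485077, 101.47459318]))
1.5734823829607238 204.75472508658578
scene -175 30 105 [ 8.7 11.  14.4]
scene -175 60 104 [ 7.4  9.7 13.6]
scene -175 90 112 [ 6.2  8.4 12. ]
scene -175 120 116 [ 4.9  7.2 10.7]
scene -175 150 121 [ 3.8  6.2 10. ]
top -175 30 103 [-0.9 -0.1  0.7]
top -175 60 115 [-1.9 -1.2 -0.3]
top -175 90 119 [-3.1 -2.3 -1.7]
top -175 120 134 [-4.2 -3.4 -2.9]
top -175 150 150 [-5.4 -4.6 -3.9]
scene 75 30 142 [ 5.6  7.7 11.4]
scene 75 60 152 [ 4.1  6.3 10. ]
scene 75 90 153 [2.7 5.2 8.7]
scene 75 120 155 [2.  4.2 7.5]
scene 75 150 165 [0.6 2.8 6.3]
top 75 30 22 [-2.6 -2.  -1.1]
top 75 60 27 [-3.3 -2.9 -2.4]
top 75 90 41 [-4.8 -4.2 -3.4]
top 75 120 57 [-6.1 -5.4 -4.8]
top 75 150 70 [-7.  -6.5 -5.8]
```

Both cameras give about 1.53 rad, so I'll push it 8 mm further.

Call:
step_arm(
  plan=[
    {"offset":[-0.4,0,0],"rot":[0,0,0],"gripper":1.5},
    {"offset":[-0.8,0,0],"rot":[0,0,0],"gripper":1.5},
    {"offset":[-0.8,0,0],"rot":[0,0,0],"gripper":1.5},
    {"offset":[-0.8,0,0],"rot":[0,0,0],"gripper":4.5},
    {"offset":[-0.8,0,0],"rot":[0,0,0],"gripper":4.5},
    {"offset":[-0.8,0,-2],"rot":[0,0,0],"gripper":4.5},
    {"offset":[-0.8,0,-4.5],"rot":[0,0,0],"gripper":4.5},
    {"offset":[-0.8,0,-7],"rot":[0,0,0],"gripper":4.5},
    {"offset":[3,0,-7.5],"rot":[0,0,0],"gripper":4.5},
    {"offset":[7,0,-7.5],"rot":[0,0,0],"gripper":4.5},
    {"offset":[11,0,-7.5],"rot":[0,0,0],"gripper":4.5},
    {"offset":[15,0,-7.5],"rot":[0,0,0],"gripper":4.5},
  ],
)

```text
time_s: 6.2
eef_pos: [543.4, -84.8, 431.5]
ee_rot: [0.001, -0.109, 0.994, -0.001]
force: [0.5, -1.4, 1.6]
grip_width: 0.529
grip_force: 0.0
```

Run:
```python
from geo import *
s,p,r=pose(); print(s["time_s"],p,s["force"],s["grip_width"]); print(lid())
c=capture("top");P=cloud(c);np.savez("top2.npz",P=P,color=c["color"]);cv2.imwrite("pics/t2.png",cv2.resize(c["color"][130:310,220:500,::-1],None,fx=2,fy=2))
Q=P.reshape(-1,3);Q=Q[~np.isnan(Q).any(1)]-H;x,y,z=Q@bx,Q@by,Q[:,2]
for z0 in(30,60,90,120,150):
    k=(abs(x)<40)&(abs(y)<180)&(abs(z-z0)<8); print(z0,k.sum(),np.percentile(x[k],[10,50,90]).round(1) if k.sum() else "")
```

```text
6.2 [543.43668434 -84.80897968 431.5234765 ] [ 0.51515422 -1.42598263  1.60942958] 0.5292326168717907
(np.float64(1.567027003440681), 1963, array([  9.92529098, 102.34559664]))
30 119 [-1.2 -0.6  0.2]
60 129 [-1.4 -0.6  0.2]
90 152 [-1.5 -0.7  0.1]
120 175 [-1.6 -0.6  0.2]
150 194 [-1.6 -0.7  0.1]
```

View pics/t2.png

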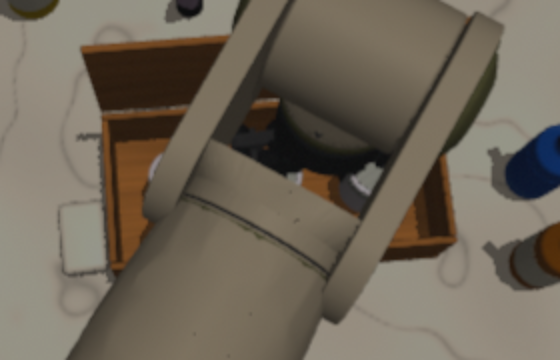

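The lid is upright at 1.57 rad. I'll move the arm aside to see the tins.

Call:
step_arm(
  plan=[
    {"offset":[8,5,0],"rot":[0,0,0],"gripper":7.8},
    {"offset":[12,9,0],"rot":[0,0,0],"gripper":7.8},
    {"offset":[14,13,0],"rot":[0,0,0],"gripper":7.8},
    {"offset":[14,18,0],"rot":[0,0,0],"gripper":7.8},
    {"offset":[14,23,0],"rot":[0,0,0],"gripper":7.8},
    {"offset":[14,28,0],"rot":[0,0,0],"gripper":7.8},
    {"offset":[14,28,0],"rot":[0,0,0],"gripper":7.8},
  ],
)

```text
time_s: 7.0
eef_pos: [346.8, 160.5, 432.3]
ee_rot: [0.001, -0.11, 0.994, 0.0]
force: [1.2, 0.8, 0.8]
grip_width: 0.913
grip_force: 0.0
```

Run:
```python
from geo import *
s,p,r=pose(); print(s["time_s"],p,s["force"],s["grip_width"]); print(lid())
c=capture("top");P=cloud(c);np.savez("top3.npz",P=P,color=c["color"]);cv2.imwrite("pics/t3.png",cv2.resize(c["color"][130:310,220:500,::-1],None,fx=2,fy=2))
Q=P-H;x,y,z=Q@bx,Q@by,P[...,2]
m=((x<-10)&(x>-165)&(abs(y)<178)&(z>83)&(z<102)).astype(np.uint8)
m=cv2.morphologyEx(m,cv2.MORPH_OPEN,np.ones((5,5)))
n,l,st,_=cv2.connectedComponentsWithStats(m)
for i in range(1,n):
    if st[i,4]<60: continue
    k=l==i; q=np.c_[x[k],y[k]].astype(np.float32); (cc,rr)=cv2.minEnclosingCircle(q)
    print(st[i],np.median(z[k]),"box xy",cc,rr,q.mean(0),"world",(H+cc[0]*bx+cc[1]*by).round(1))
```

```text
7.0 [346.83538484 160.5319512  432.25212459] [1.17086175 0.83253107 0.83879347] 0.9133403444493116
(np.float64(1.5664872930740361), 1965, array([  9.82813833, 101.977343  ]))
[394 203  28  27 584] 93.38241512312592 box xy (-87.27965545654297, -111.03298950195312) 30.642425537109375 [ -88.13273  -110.276665] world [ 626.4 -178.9   98. ]
[295 205  27  27 574] 93.25834794082552 box xy (-76.91313934326172, 108.63499450683594) 30.624958038330078 [-77.75669 107.63595] world [588.6  37.7  98. ]
[344 205  27  27 587] 93.11834622268115 box xy (-83.4651107788086, 0.3880290687084198) 30.880382537841797 [-84.86638     1.2750834] world [605.9 -69.3  98. ]
```

View pics/t3.png

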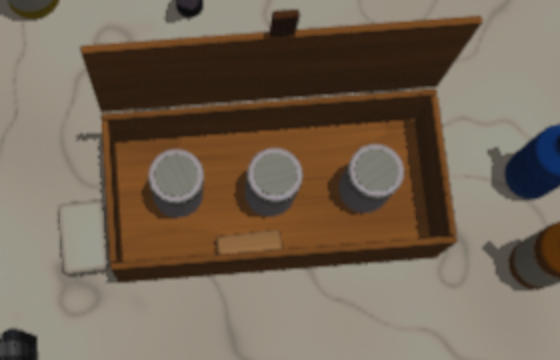

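The picture shows all three tins standing, at crop (177,175), (274,175) and (375,170), with the brush at (250,242). Before descending in front of the upright lid, I'll check how far the wrist sticks out beyond the tool axis.

Run:
```python
from geo import *
s,p,r=pose()
P=np.vstack([cloud(capture(n)).reshape(-1,3) for n in("scene","top")]);P=P[~np.isnan(P).any(1)]
q=r.inv().apply(P-p)
for h in range(-60,420,30):
    k=(abs(-q[:,2]-h)<15)&(np.hypot(q[:,0],q[:,1])<180); 
    if k.sum()>5: print(h,k.sum(),"tool x (neg=toward lid)",np.percentile(q[k,0],[1,50,99]).round(0),"y",np.percentile(q[k,1],[1,99]).round(0))
for n,t in(("L",(588.4,37.3)),("M",(605.2,-69)),("R",(626,-178.6))):
  for T in(0,20): print(n,T,rel(tcp([*t,70],T),down(T)), rel(tcp([*t,190],T),down(T)))
```

```text
-60 122 tool x (neg=toward lid) [-13.  -7.  10.] y [-52.  53.]
-30 243 tool x (neg=toward lid) [-15.  -8.  12.] y [-64.  65.]
0 871 tool x (neg=toward lid) [-19.  -8.  16.] y [-73.  70.]
30 1123 tool x (neg=toward lid) [-21.  -8.  11.] y [-71.  69.]
60 360 tool x (neg=toward lid) [-39. -27.  11.] y [-26.  38.]
90 598 tool x (neg=toward lid) [-39. -28.  18.] y [-30.  38.]
120 444 tool x (neg=toward lid) [-42. -30.   7.] y [-29.  39.]
150 2392 tool x (neg=toward lid) [-42.  58. 134.] y [-59.  71.]
180 4545 tool x (neg=toward lid) [-50.  54. 169.] y [-72.  71.]
210 23334 tool x (neg=toward lid) [-42.  57. 162.] y [-68.  67.]
240 6269 tool x (neg=toward lid) [-20.  49. 170.] y [-60.  59.]
L 0 (array([-20.76, -17.11,  30.8 ]), array([-0. ,  0.1,  0.1])) (array([-20.77, -17.12,  18.8 ]), array([-0. ,  0.1,  0.1]))
L 20 (array([-18.91, -17.11,  31.12]), array([ -0. , -19.9,   0.1])) (array([-18.93, -17.12,  19.12]), array([ -0. , -19.9,   0.1]))
M 0 (array([-20.07, -27.85,  30.8 ]), array([-0. ,  0.1,  0.1])) (array([-20.08, -27.86,  18.8 ]), array([-0. ,  0.1,  0.1]))
M 20 (array([-18.22, -27.85,  31.13]), array([ -0. , -19.9,   0.1])) (array([-18.23, -27.85,  19.13]), array([ -0. , -19.9,   0.1]))
R 0 (array([-19.69, -39.  ,  30.81]), array([-0. ,  0.1,  0.1])) (array([-19.71, -39.01,  18.81]), array([-0. ,  0.1,  0.1]))
R 20 (array([-17.84, -39.  ,  31.13]), array([ -0. , -19.9,   0.1])) (array([-17.86, -39.  ,  19.13]), array([ -0. , -19.9,   0.1]))
```

Call:
step_arm(
  plan=[
    {"offset":[-4,-3.5,3],"rot":[0,0,8],"gripper":7.2},
    {"offset":[-8,-6.5,6],"rot":[0,0,16],"gripper":7.2},
    {"offset":[-11,-9.5,9],"rot":[0,0,24],"gripper":7.2},
    {"offset":[-14,-12.5,12],"rot":[0,0,32],"gripper":7.2},
    {"offset":[-18,-15,15],"rot":[0,0,40],"gripper":7.2},
    {"offset":[-20.8,-17.1,18],"rot":[0,0,45],"gripper":7.2},
    {"offset":[-20.8,-17.1,21],"rot":[0,0,45],"gripper":7.2},
    {"offset":[-20.8,-17.1,21],"rot":[0,0,45],"gripper":7.2},
    {"offset":[-20.8,-17.1,21],"rot":[0,0,45],"gripper":7.2},
  ],
)

```text
time_s: 8.1
eef_pos: [588.1, 35.4, 221.1]
ee_rot: [-0.0, 0.28, 0.96, -0.0]
force: [0.2, -0.5, 1.4]
grip_width: 0.841
grip_force: 0.0
```

```bash
cat >> geo.py <<'E'
TIN=dict(L=(588.4,37.3),M=(605.2,-69),R=(626,-178.6))
def weigh(n=10):
    F=[]
    for i in range(n): capture("top"); s=sense(); F.append(np.r_[s["force"],s["wrist_torque"],s["tau"][1:3]])
    F=np.array(F); print("F",F.mean(0).round(3),"sd",F.std(0).round(3))
def go(n,z,rotz=45):
    Rt=down()*R.from_euler("z",rotz,degrees=True); return rel(tcp([*TIN[n],z]),Rt)
E
python3 - <<'E'
from geo import *
s,p,r=pose(); print(s["time_s"],p,s["joints"],s["grip_width"]); print(go("L",75)); weigh()
E
```

```text
8.1 [588.07151503  35.39016805 221.13691437] [-1.38577737e-01  5.24615818e-01  1.40844074e+00 -9.39854597e-05
  1.20947482e+00 -1.14151865e+00] 0.8409409115559768
(array([0.07, 0.18, 9.21]), array([-0. , -0. , -0.1]))
F [-2.1700e-01  1.7400e-01 -6.0000e-02  1.1000e-02  1.4000e-02  6.0000e-03
 -4.8662e+01 -2.4544e+01] sd [0.347 0.477 0.563 0.02  0.018 0.023 1.169 0.368]
```

Call:
step_arm(
  plan=[
    {"offset":[0.1,0.2,3],"rot":[0,0,0],"gripper":7.2},
    {"offset":[0.1,0.2,6],"rot":[0,0,0],"gripper":7.2},
    {"offset":[0.1,0.2,8],"rot":[0,0,0],"gripper":7.2},
    {"offset":[0.1,0.2,9.2],"rot":[0,0,0],"gripper":7.2},
    {"offset":[0.1,0.2,9.2],"rot":[0,0,0],"gripper":7.2},
    {"offset":[0.1,0.2,9.2],"rot":[0,0,0],"gripper":5},
    {"offset":[0.1,0.2,9.2],"rot":[0,0,0],"gripper":5},
    {"offset":[0.1,0.2,9.2],"rot":[0,0,0],"gripper":5},
    {"offset":[0.1,0.2,9.2],"rot":[0,0,0],"gripper":5},
  ],
  squeeze=40,
)

```text
time_s: 9.5
eef_pos: [588.5, 39.0, 130.3]
ee_rot: [0.001, 0.279, 0.96, 0.0]
force: [0.1, 0.9, 6.5]
grip_width: 0.691
grip_force: 43.7
```

Call:
step_arm(
  plan=[
    {"offset":[0,0,-1],"rot":[0,0,0],"gripper":5},
    {"offset":[0,0,-2.5],"rot":[0,0,0],"gripper":5},
    {"offset":[0,0,-4],"rot":[0,0,0],"gripper":5},
    {"offset":[0,0,-4],"rot":[0,0,0],"gripper":5},
    {"offset":[0,0,-4],"rot":[0,0,0],"gripper":5},
    {"offset":[0,0,-4],"rot":[0,0,0],"gripper":5},
    {"offset":[0,0,-4],"rot":[0,0,0],"gripper":5},
  ],
)

```text
time_s: 10.2
eef_pos: [587.8, 39.0, 168.4]
ee_rot: [-0.001, 0.279, 0.96, -0.0]
force: [0.9, -0.9, -1.1]
grip_width: 0.689
grip_force: 43.4
```

Run:
```python
from geo import *
s,p,r=pose(); print(s["time_s"],p,s["grip_width"],s["grip_force"]); weigh(16)
```

```text
10.2 [587.75128631  39.04665043 168.40077086] 0.6889080226805819 43.38192164897919
F [ 1.7400e-01  5.4000e-02 -1.4350e+00 -0.0000e+00  4.0000e-03  7.0000e-03
 -5.1222e+01 -2.3642e+01] sd [0.594 0.439 0.486 0.027 0.025 0.026 0.03  0.022]
```

Call:
step_arm(
  plan=[
    {"offset":[0,0,1.5],"rot":[0,0,0],"gripper":5},
    {"offset":[0,0,3],"rot":[0,0,0],"gripper":5},
    {"offset":[0,0,3.6],"rot":[0,0,0],"gripper":5},
    {"offset":[0,0,3.9],"rot":[0,0,0],"gripper":5},
    {"offset":[0,0,3.9],"rot":[0,0,0],"gripper":5},
    {"offset":[0,0,3.9],"rot":[0,0,0],"gripper":7.2},
    {"offset":[0,0,3.9],"rot":[0,0,0],"gripper":7.2},
    {"offset":[0,0,3.9],"rot":[0,0,0],"gripper":7.2},
    {"offset":[0,0,1],"rot":[0,0,0],"gripper":7.2},
    {"offset":[0,0,-2.5],"rot":[0,0,0],"gripper":7.2},
    {"offset":[0,0,-5],"rot":[0,0,0],"gripper":7.2},
    {"offset":[0,0,-5],"rot":[0,0,0],"gripper":7.2},
  ],
)

```text
time_s: 12.2
eef_pos: [589.2, 38.9, 223.0]
ee_rot: [0.004, 0.279, 0.96, 0.001]
force: [0.0, -0.5, -0.2]
grip_width: 0.844
grip_force: 0.0
```

Run:
```python
from geo import *
s,p,r=pose(); print(s["time_s"],p,s["grip_width"]); print(go("M",75), go("R",75))
```

```text
12.2 [589.19300566  38.94119361 223.0379786 ] 0.8440259033821694
(array([-7.08, -8.28,  9.42]), array([ 0.2,  0.4, -0. ])) (array([-14.71, -16.42,   9.45]), array([ 0.2,  0.4, -0. ]))
```

Call:
step_arm(
  plan=[
    {"offset":[-3,-3.5,0],"rot":[0,0,0],"gripper":7.2},
    {"offset":[-5.5,-6.5,0],"rot":[0,0,0],"gripper":7.2},
    {"offset":[-7.1,-8.3,1],"rot":[0,0,0],"gripper":7.2},
    {"offset":[-7.1,-8.3,4],"rot":[0,0,0],"gripper":7.2},
    {"offset":[-7.1,-8.3,7],"rot":[0,0,0],"gripper":7.2},
    {"offset":[-7.1,-8.3,9.4],"rot":[0,0,0],"gripper":7.2},
    {"offset":[-7.1,-8.3,9.4],"rot":[0,0,0],"gripper":7.2},
    {"offset":[-7.1,-8.3,9.4],"rot":[0,0,0],"gripper":5},
    {"offset":[-7.1,-8.3,9.4],"rot":[0,0,0],"gripper":5},
    {"offset":[-7.1,-8.3,9.4],"rot":[0,0,0],"gripper":5},
    {"offset":[-7.1,-8.3,9.4],"rot":[0,0,0],"gripper":5},
  ],
)

```text
time_s: 13.3
eef_pos: [603.5, -69.1, 125.6]
ee_rot: [0.0, 0.279, 0.96, -0.0]
force: [0.1, -1.1, -2.9]
grip_width: 0.691
grip_force: 43.9
```

Call:
step_arm(
  plan=[
    {"offset":[0,0,-1],"rot":[0,0,0],"gripper":5},
    {"offset":[0,0,-2.5],"rot":[0,0,0],"gripper":5},
    {"offset":[0,0,-4],"rot":[0,0,0],"gripper":5},
    {"offset":[0,0,-4],"rot":[0,0,0],"gripper":5},
    {"offset":[0,0,-4],"rot":[0,0,0],"gripper":5},
    {"offset":[0,0,-4],"rot":[0,0,0],"gripper":5},
    {"offset":[0,0,-4],"rot":[0,0,0],"gripper":5},
  ],
)

```text
time_s: 14.0
eef_pos: [603.2, -69.1, 164.5]
ee_rot: [-0.001, 0.279, 0.96, -0.0]
force: [0.3, -0.3, -4.7]
grip_width: 0.689
grip_force: 44.6
```

Run:
```python
from geo import *
s,p,r=pose(); print(s["time_s"],p,s["grip_width"],s["grip_force"]); weigh(16)
```

```text
14.0 [603.2346934  -69.05209677 164.53461854] 0.689465220463521 44.57755923271179
F [-1.5300e-01  0.0000e+00 -4.5950e+00  4.0000e-03  0.0000e+00  2.0000e-03
 -5.4996e+01 -2.4960e+01] sd [0.369 0.385 0.576 0.027 0.029 0.024 0.042 0.016]
```

The middle tin reads about 0.47 kg against 0.14 kg for the left one. I'll put it back and weigh the third as asked.

Call:
step_arm(
  plan=[
    {"offset":[0,0,1.5],"rot":[0,0,0],"gripper":5},
    {"offset":[0,0,3],"rot":[0,0,0],"gripper":5},
    {"offset":[0,0,3.6],"rot":[0,0,0],"gripper":5},
    {"offset":[0,0,3.9],"rot":[0,0,0],"gripper":5},
    {"offset":[0,0,3.9],"rot":[0,0,0],"gripper":5},
    {"offset":[0,0,3.9],"rot":[0,0,0],"gripper":7.2},
    {"offset":[0,0,3.9],"rot":[0,0,0],"gripper":7.2},
    {"offset":[0,0,3.9],"rot":[0,0,0],"gripper":7.2},
    {"offset":[0,0,1],"rot":[0,0,0],"gripper":7.2},
    {"offset":[0,0,-2.5],"rot":[0,0,0],"gripper":7.2},
    {"offset":[0,0,-5],"rot":[0,0,0],"gripper":7.2},
    {"offset":[0,0,-5],"rot":[0,0,0],"gripper":7.2},
  ],
)

```text
time_s: 16.0
eef_pos: [604.7, -69.4, 219.4]
ee_rot: [0.004, 0.279, 0.96, -0.0]
force: [0.4, -0.5, 0.1]
grip_width: 0.843
grip_force: 0.0
```

Run:
```python
from geo import *
s,p,r=pose(); print(s["time_s"],p,s["grip_width"]); print(go("R",75)); weigh(4)
```

```text
16.0 [604.65287714 -69.39653632 219.38696224] 0.8431762669076602
(array([-7.59, -8.09,  9.08]), array([ 0.1,  0.4, -0. ]))
F [ 5.4500e-01  1.3200e-01 -2.7400e-01  1.2000e-02  4.0000e-03  1.6000e-02
 -5.3299e+01 -2.5887e+01] sd [0.526 0.129 0.375 0.033 0.034 0.019 0.577 0.464]
```

Call:
step_arm(
  plan=[
    {"offset":[-3,-3.5,0],"rot":[0,0,0],"gripper":7.2},
    {"offset":[-5.5,-6.5,0],"rot":[0,0,0],"gripper":7.2},
    {"offset":[-7.6,-8.1,1],"rot":[0,0,0],"gripper":7.2},
    {"offset":[-7.6,-8.1,4],"rot":[0,0,0],"gripper":7.2},
    {"offset":[-7.6,-8.1,7],"rot":[0,0,0],"gripper":7.2},
    {"offset":[-7.6,-8.1,9.1],"rot":[0,0,0],"gripper":7.2},
    {"offset":[-7.6,-8.1,9.1],"rot":[0,0,0],"gripper":7.2},
    {"offset":[-7.6,-8.1,9.1],"rot":[0,0,0],"gripper":5},
    {"offset":[-7.6,-8.1,9.1],"rot":[0,0,0],"gripper":5},
    {"offset":[-7.6,-8.1,9.1],"rot":[0,0,0],"gripper":5},
    {"offset":[-7.6,-8.1,9.1],"rot":[0,0,0],"gripper":5},
  ],
)

```text
time_s: 17.3
eef_pos: [624.3, -178.2, 124.7]
ee_rot: [0.0, 0.279, 0.96, -0.0]
force: [-0.2, -0.4, -3.9]
grip_width: 0.694
grip_force: 43.5
```

Call:
step_arm(
  plan=[
    {"offset":[0,0,-1],"rot":[0,0,0],"gripper":5},
    {"offset":[0,0,-2.5],"rot":[0,0,0],"gripper":5},
    {"offset":[0,0,-4],"rot":[0,0,0],"gripper":5},
    {"offset":[0,0,-4],"rot":[0,0,0],"gripper":5},
    {"offset":[0,0,-4],"rot":[0,0,0],"gripper":5},
    {"offset":[0,0,-4],"rot":[0,0,0],"gripper":5},
    {"offset":[0,0,-4],"rot":[0,0,0],"gripper":5},
  ],
)

```text
time_s: 18.0
eef_pos: [624.0, -178.2, 163.5]
ee_rot: [-0.001, 0.279, 0.96, 0.0]
force: [0.8, -0.8, -3.0]
grip_width: 0.695
grip_force: 44.0
```

Run:
```python
from geo import *
s,p,r=pose(); print(s["time_s"],p,s["grip_width"],s["grip_force"]); weigh(16)
```

```text
18.0 [ 623.96446664 -178.16104688  163.47220587] 0.6949741284966721 44.033902287483215
F [ 2.6000e-02 -1.0100e-01 -3.1030e+00 -2.0000e-03  8.0000e-03  6.0000e-03
 -5.8412e+01 -2.5349e+01] sd [0.68  0.586 0.497 0.029 0.021 0.023 0.044 0.016]
```

The right tin reads 3.1 N and the middle one 4.6 N, so the middle tin is the heaviest. Putting the right one back.

Call:
step_arm(
  plan=[
    {"offset":[0,0,1.5],"rot":[0,0,0],"gripper":5},
    {"offset":[0,0,3],"rot":[0,0,0],"gripper":5},
    {"offset":[0,0,3.6],"rot":[0,0,0],"gripper":5},
    {"offset":[0,0,3.9],"rot":[0,0,0],"gripper":5},
    {"offset":[0,0,3.9],"rot":[0,0,0],"gripper":5},
    {"offset":[0,0,3.9],"rot":[0,0,0],"gripper":7.2},
    {"offset":[0,0,3.9],"rot":[0,0,0],"gripper":7.2},
    {"offset":[0,0,3.9],"rot":[0,0,0],"gripper":7.2},
    {"offset":[0,0,1],"rot":[0,0,0],"gripper":7.2},
    {"offset":[0,0,-2.5],"rot":[0,0,0],"gripper":7.2},
    {"offset":[0,0,-5],"rot":[0,0,0],"gripper":7.2},
    {"offset":[0,0,-5],"rot":[0,0,0],"gripper":7.2},
  ],
)

```text
time_s: 20.0
eef_pos: [625.3, -178.7, 218.6]
ee_rot: [0.004, 0.279, 0.96, -0.001]
force: [1.9, -1.0, -0.7]
grip_width: 0.84
grip_force: 0.0
```

Run:
```python
from geo import *
TIN["M"]=(603.4,-69.1)
s,p,r=pose(); print(s["time_s"],p,s["grip_width"]); print(go("M",72))
```

```text
20.0 [ 625.282813   -178.68159035  218.59132725] 0.8395487689374533
(array([7.79, 8.07, 9.21]), array([ 0.1,  0.4, -0. ]))
```

Call:
step_arm(
  plan=[
    {"offset":[3,3,0],"rot":[0,0,0],"gripper":7.2},
    {"offset":[5.5,6,0],"rot":[0,0,0],"gripper":7.2},
    {"offset":[7.8,8.1,1],"rot":[0,0,0],"gripper":7.2},
    {"offset":[7.8,8.1,4],"rot":[0,0,0],"gripper":7.2},
    {"offset":[7.8,8.1,7],"rot":[0,0,0],"gripper":7.2},
    {"offset":[7.8,8.1,9.2],"rot":[0,0,0],"gripper":7.2},
    {"offset":[7.8,8.1,9.2],"rot":[0,0,0],"gripper":7.2},
    {"offset":[7.8,8.1,9.2],"rot":[0,0,0],"gripper":5},
    {"offset":[7.8,8.1,9.2],"rot":[0,0,0],"gripper":5},
    {"offset":[7.8,8.1,9.2],"rot":[0,0,0],"gripper":5},
    {"offset":[7.8,8.1,9.2],"rot":[0,0,0],"gripper":5},
  ],
)

```text
time_s: 21.1
eef_pos: [601.8, -68.1, 122.5]
ee_rot: [0.0, 0.279, 0.96, -0.0]
force: [-0.8, -0.4, -2.8]
grip_width: 0.693
grip_force: 43.9
```

Call:
step_arm(
  plan=[
    {"offset":[0,0,-1],"rot":[0,0,0],"gripper":5},
    {"offset":[0,0,-3.5],"rot":[0,0,0],"gripper":5},
    {"offset":[0,0,-6.5],"rot":[0,0,0],"gripper":5},
    {"offset":[0,0,-9.5],"rot":[0,0,0],"gripper":5},
    {"offset":[0,0,-12.5],"rot":[0,0,0],"gripper":5},
    {"offset":[0,0,-15.5],"rot":[0,0,0],"gripper":5},
    {"offset":[0,0,-18],"rot":[0,0,0],"gripper":5},
    {"offset":[0,0,-19],"rot":[0,0,0],"gripper":5},
    {"offset":[0,0,-19],"rot":[0,0,0],"gripper":5},
    {"offset":[0,0,-19],"rot":[0,0,0],"gripper":5},
    {"offset":[0,0,-19],"rot":[0,0,0],"gripper":5},
    {"offset":[0,0,-19],"rot":[0,0,0],"gripper":5},
  ],
)

```text
time_s: 22.3
eef_pos: [601.6, -68.0, 311.0]
ee_rot: [-0.001, 0.279, 0.96, -0.0]
force: [0.6, 0.7, -4.4]
grip_width: 0.696
grip_force: 44.8
```

Run:
```python
from geo import *
s,p,r=pose(); print(s["time_s"],p,s["grip_width"],s["grip_force"],s["dq"].round(3)); weigh(8); print(lid())
a=capture("top")["color"][130:310,220:500,::-1]; b=capture("scene")["color"][70:320,150:400,::-1]
a=cv2.resize(a,(373,240)); b=cv2.resize(b,(420,420)); cv2.imwrite("pics/end.png",np.hstack([b,cv2.copyMakeBorder(a,0,180,0,0,0)]))
```

```text
22.3 [601.62073806 -68.02097744 310.98202696] 0.6958177754505472 44.785196185112 [-0.001 -0.003 -0.007 -0.002  0.001  0.   ]
F [ 4.8000e-02  3.9800e-01 -4.4970e+00  1.3000e-02  4.0000e-03 -1.2000e-02
 -5.2604e+01 -2.8466e+01] sd [0.468 0.375 0.266 0.029 0.014 0.026 0.028 0.032]
(np.float64(1.56790349803142), 1929, array([  9.78648706, 101.62250322]))
```

View pics/end.png

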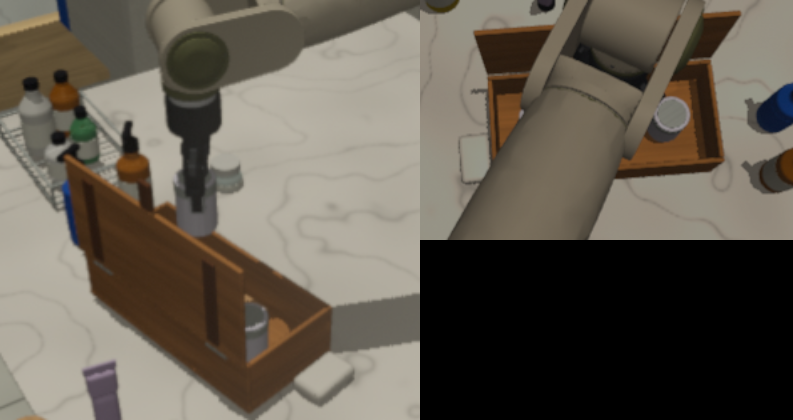

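The middle tin is held upright at (197,205), well above the rim. The other two stand in the box (at (255,330) in the scene view and (672,118) in the top view), the lid is upright, and everything else is in place.

```bash
python3 -c "
from rig import *
print(finish_job())"
```

```text
the job is handed in; nothing more can be done
None
```

I've handed the job in: the lid stands upright at 1.57 rad and the gripper holds the heaviest tin, the middle one at about 0.47 kg, upright with its base about 10 cm above the rim. The left tin (about 0.14 kg) and the right tin (about 0.32 kg) are back standing in the box, and the clock read about 22 s of the 72 s allowed.

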